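Close a bead gauge to its mark by its knurled wheel

ROBOT

A 6-joint arm with a two-finger parallel gripper is mounted at the origin on the work surface. World frame = base frame: x ahead of the robot, y to its left, z up, the work surface at z = 0. Lengths are in m, angles in rad, forces in N, time in s.
With the tool pointing down it reaches from about 0.4 to 0.925 m from the base axis. Payload 3.4 kg.
Tool frame: the origin (TCP) lies at the very end of the fingers, on their centre line; the grasp point (between the pads) lies 19 mm behind it; z points along the fingers, y is the direction in which the jaws open and shut (so a half turn about z gives the same grasp; the last joint's range is limited). The gripper opens to 85 mm and grips with 20 to 120 N. Pads are 22 mm wide; open, the fingers measure 114 mm over their backs; the gripper's body (76 mm by 85 mm) begins 54 mm behind the grasp point. The pads swing forward as they close: fully open they stand 13 mm farther back than shut.
Start: joints at [-1.393, 0.307, 1.506, -0, 1.328, -0.073], TCP at [0.143, -0.557, 0.207] pointing down, gripper open.
Joint ranges: [-3.12, 3.12], [-1.05, 2.28], [0.14, 2.33], [-1.42, 4.57], [0.1, 2.73], [-2.68, 2.68]. Speed limits (rad/s): [2.57, 2.57, 3.14, 3.14, 3.14, 3.14].

INTERFACE

Orientations are given as a rotation vector (axis times angle).
In Python, from cell import r gives the robot as it stands.
- The arm moves only by the tool drive_tool, never from a script. Its argument "deltas" is a list of rows, each a list of 5 numbers: the finger opening in mm, from 0 to 85.4, then the shift along the tool's x, y, z in mm, then the turn about the tool's z in rad. A call has 1 to 12 rows; each row shifts and turns the pose as measured when the row begins, along the tool's axes as they then stand; what a row does not reach is not made up. A row lasts 1/10 s, in which the tool goes at most 50 mm and 8.59 degrees, less where a joint would pass 70% of its speed; a pose out of reach is approached as far as the arm can. A call is refused whole if a number of a shift passes 50 or a number of a turn 0.15, either way. A call with a gripper value outside its range is refused whole. The fingers move at their own pace and stop on an object; "newtons" is the grip in N (left out, the last holds). Time passes only in rows, so rows that do not move let the fingers close. It gives the time, the measured TCP pose, the force and the opening at its end, in the units of the state.
- r.get_state(): the state, without advancing time (a new reading comes with each control period).
- r.capture(name): name is "scene" or "top" or "wrist"; returns a dict with "image" (400x640x3 uint8, red, green, blue), "fx", "fy", "cx", "cy" (pixels), "pose" (4x4, takes a point from camera to world coordinates); the wrist camera has in their place "T_tool_cam" (4x4, takes a point from camera to tool coordinates, whose origin is the TCP and whose axes are the flange's). Camera axes: x right, y up, looking along -z (the intrinsics and any distortion apply to the point x, -y, -z); pixel columns grow to the right and rows downward; lengths in m; the calibration is good to about 2 mm. A picture is of the moment at which its call begins: read the wrist's pose just before it. There is no depth.
- r.sign_off(): hands the job in, once; it reports no verdict.
The state is a dict: "time_s": time; "q": joint angles; "joint_velocities": joint speeds; "joint_efforts": joint torques, N m; "tcp_pos": TCP position; "tool_rot": TCP orientation; "force": force on the tool from outside, world axes, zero at the start; "torque": the same for the moment, N m; "finger_gap": opening from 0.0 (shut) to 1.0 (fully open).
Only numpy, scipy, OpenCV 4.12 (cv2) and the standard library are available. Lean on these libraries where they do the work, as an engineer would, in place of code of your own. Each camera call takes 0.05 s, during which the arm holds its last target.

TASK

With a closed fingertip, roll the knurled wheel of the bead gauge, pressing it only lightly, until the closing face of the moving jaw is in line with the thin upright blade of the small rider clamped to the side of the bed (the gauge mark); then take the finger away. Move the jaw by the wheel only: do not grip the wheel, do not push the jaw or the rider, and leave the two steel sleeves and the paddle where they are.

Things in the scene. Friction and masses are not known exactly. Their poses are not given: they have to be found in the camera images.
- gauge: bead gauge bolted to the bench: dark steel bed 240 long (x = -45 to 195), 44 wide, 18 high. Origin on the bench below the wheel's axis; x runs along the bed from the wheel to the fixed jaw (closing face at x = 165, top at z = 62), z up; yaw 1.2 to 2.1 rad. Two dark cheeks, 76 long, outer faces at y = +-22, tops at z = 58, flank the wheel.
- wheel: knurled wheel, 60 across its 30 ridges, 24 wide. Origin at its centre on its level axis (gauge y), 50 above the bench; top at z = 80. Sprung: pressed from above it dips up to 5 with the jaw (3 N at first, 7 N at the end), then is solid. Rolling its top towards the jaws (gauge +x) closes the jaw 10 mm per rad (1 mm per 3 mm of rim), back opens it; 1.5 N at the rim turns it. It stays put.
- jaw: moving jaw, aluminium block 20 long (gauge x), 44 wide, 36 high, top 61 above the bench, between the wheel and the fixed jaw. Origin in its closing face (the face that looks at the fixed jaw), 18.5 above the bench; it dips with the wheel when that is pressed; axes as the gauge's.
- jaw_edge (a point): point in the plane of the moving jaw's closing face, 1 beyond the jaw's side on the rider's side, 45 above the bench; axes as the gauge's. It must come to the gauge mark.
- mark (a point): gauge mark: middle plane of the thin upright blade (2.5 thick, 10 wide, top at z = 51) of the brass rider (14 long) on the bed's -y side. The point lies at the blade's inner edge, 45 above the bench, on the line on which jaw_edge travels; axes as the gauge's. At the start it is 17 to 46 mm ahead of the jaw.
- sleeve_a_mid (a point): centre of the taller loose dark steel sleeve, 38 outside, 26 inside, 55 high, standing upright
- sleeve_b_mid (a point): centre of the shorter loose dark steel sleeve, 38 outside, 26 inside, 45 high, standing upright
- paddle: loose black graphite paddle, 75 x 45 x 14 blade and wooden handle, 190 long in all, lying flat along its x; origin on the bench 40 behind the middle of the blade

How it is judged:
By the outcome, as a careful person would: the job done as asked, in the order asked, and still so for the second after the job is handed in, with the robot touching nothing.
It also fails if it takes over 51 s, if anything falls off the work surface, if the arm or the gripper's body presses on something with over 40 N, if the wrist force passes 120 N, or if a joint passes its speed limit or range.

## Working session

There is one attempt and no reset: what is moved stays moved. The work goes in short steps, Python scripts to look and compute and a tool call to move; the robot and the scene stay as the last step left them, time stands still between calls to the robot, and variables do not carry over. Pictures are saved under pics/ and viewed, and the job is handed in when it is done.

Besides the shell and the picture viewer there is one more tool, called after "Call:" as name(argument=value, ...) on one line, values as JSON. drive_tool: Moves the arm, as the interface text tells. Its arguments: {"type":"object","properties":{"deltas":{"type":"array"},"newtons":{"type":"number"}},"required":["deltas"]}

```bash
mkdir -p pics; ls
python3 - <<'E'
from cell import r
import cv2,numpy as np
print(r.get_state())
for n in("scene","top","wrist"):
    c=r.capture(n); cv2.imwrite(f"pics/{n}0.png",c["image"][:,:,::-1])
    print(n,{k:(np.round(v,4).tolist() if hasattr(v,'tolist') else v) for k,v in c.items() if k!="image"})
E
```

```text
pics
{'time_s': 0.0, 'q': array([-1.39349181e+00,  3.07529055e-01,  1.50767368e+00,  9.31348801e-06,
        1.32837290e+00, -7.34968827e-02]), 'joint_velocities': array([-0.00036472,  0.00216566, -0.00018284, -0.00112423, -0.00070684,
       -0.0006045 ]), 'joint_efforts': array([ 1.50070042e-03, -4.57547164e+01, -2.51916271e+01, -3.27138068e-04,
        1.33422978e-02,  1.90325596e-05]), 'tcp_pos': array([ 0.14255447, -0.55628582,  0.20560613]), 'tool_rot': array([-3.11495892e+00, -3.92674977e-01,  1.47328183e-04]), 'force': array([ 0.04195718,  0.86932667, -0.13001031]), 'torque': array([-0.06741272, -0.02362251,  0.004381  ]), 'finger_gap': 1.0000317638103609}
scene {'fx': 517.7530051048215, 'fy': 517.7530051048215, 'cx': 320.9468418042964, 'cy': 195.965254801575, 'pose': [[-0.0145, -0.7304, 0.6828, 1.0742], [0.9999, -0.0073, 0.0135, -0.0478], [-0.0049, 0.6829, 0.7305, 0.636], [0.0, 0.0, 0.0, 1.0]]}
top {'fx': 387.74966686429605, 'fy': 387.74966686429605, 'cx': 317.322317979062, 'cy': 198.53448289703644, 'pose': [[0.0059, 0.9918, -0.1278, 0.4764], [-1.0, 0.0064, 0.0038, -0.0528], [0.0046, 0.1277, 0.9918, 0.6938], [0.0, 0.0, 0.0, 1.0]]}
wrist {'fx': 340.6658175260469, 'fy': 340.6658175260469, 'cx': 318.9259077112924, 'cy': 200.78370451614467, 'T_tool_cam': [[-0.0009, 0.946, 0.3241, 0.0832], [1.0, 0.0009, 0.0002, -0.0007], [-0.0001, 0.3241, -0.946, -0.1681], [0.0, 0.0, 0.0, 1.0]]}
```

View pics/scene0.png

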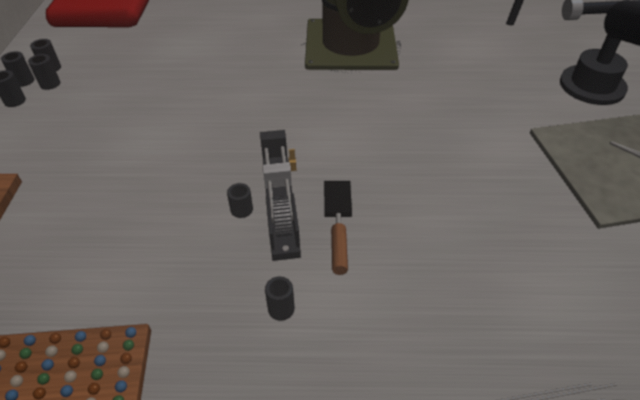

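View pics/top0.png

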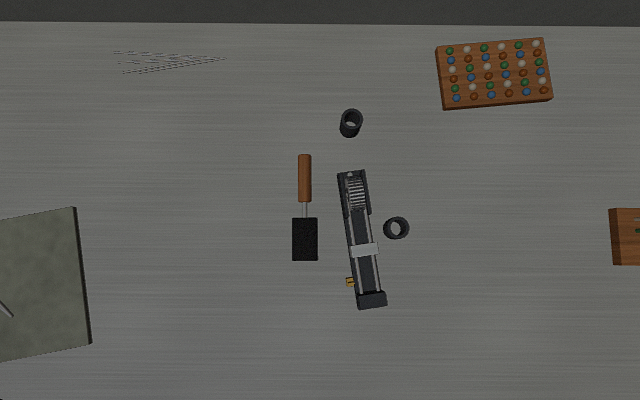

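View pics/wrist0.png

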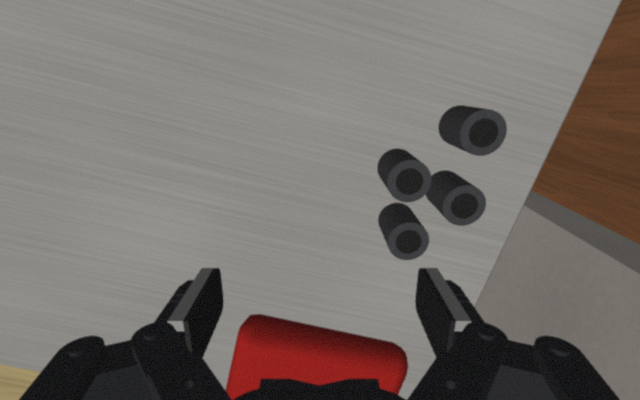

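```bash
cat > h.py <<'E'
from cell import r
import cv2,numpy as np
from scipy.spatial.transform import Rotation as R
def cam(n):
    s=r.get_state(); c=r.capture(n)
    if n=="wrist":
        T=np.eye(4);T[:3,:3]=R.from_rotvec(s["tool_rot"]).as_matrix();T[:3,3]=s["tcp_pos"]
        c["pose"]=T@c["T_tool_cam"]
    return c
def ray(c,u,v):
    P=np.array(c["pose"]); d=np.array([(u-c["cx"])/c["fx"],-(v-c["cy"])/c["fy"],-1.])
    return P[:3,3],P[:3,:3]@d
def onz(c,u,v,z):
    o,d=ray(c,u,v); return o+d*(z-o[2])/d[2]
def proj(c,p):
    P=np.array(c["pose"]); q=P[:3,:3].T@(np.array(p)-P[:3,3])
    return c["cx"]+c["fx"]*q[0]/-q[2], c["cy"]-c["fy"]*q[1]/-q[2]
def tri(cs):
    A=np.zeros((3,3));b=np.zeros(3)
    for c,u,v in cs:
        o,d=ray(c,u,v);d/=np.linalg.norm(d);M=np.eye(3)-np.outer(d,d);A+=M;b+=M@o
    return np.linalg.solve(A,b)
E
python3 - <<'E'
from h import *
t=cam("top");s=cam("scene");w=cam("wrist")
print([k for k in t])
f=lambda *a:print(*[np.round(x,4) if not isinstance(x,str) else x for x in a])
f("robot base",proj(s,[0,0,0]))
f("cluster wrist",onz(w,407,240,.05),onz(w,463,207,.05)," scene",onz(s,12,78,.05),onz(s,42,62,.05))
f("rider",tri([(t,350,281),(s,292,153)]))
f("sleeve by wheel",tri([(t,350,116),(s,279,287)]),"sl2",tri([(t,398,227),(s,239,190)]))
cv2.imwrite("pics/t1.png",cv2.resize(t["image"][150:320,280:440,::-1],None,fx=3.5,fy=3.5,interpolation=2))
cv2.imwrite("pics/s1.png",cv2.resize(s["image"][120:330,200:370,::-1],None,fx=2.8,fy=2.8,interpolation=2))
E
```

```text
['image', 'fx', 'fy', 'cx', 'cy', 'pose']
robot base [349.7232  44.6451]
cluster wrist [ 0.0962 -0.6627  0.05  ] [ 0.1451 -0.7055  0.05  ]  scene [ 0.213  -0.6746  0.05  ] [ 0.1555 -0.637   0.05  ]
rider [ 0.4238 -0.1094  0.0461]
sleeve by wheel [ 0.6995 -0.1104  0.0601] sl2 [ 0.5126 -0.1889  0.0478]
```

View pics/t1.png

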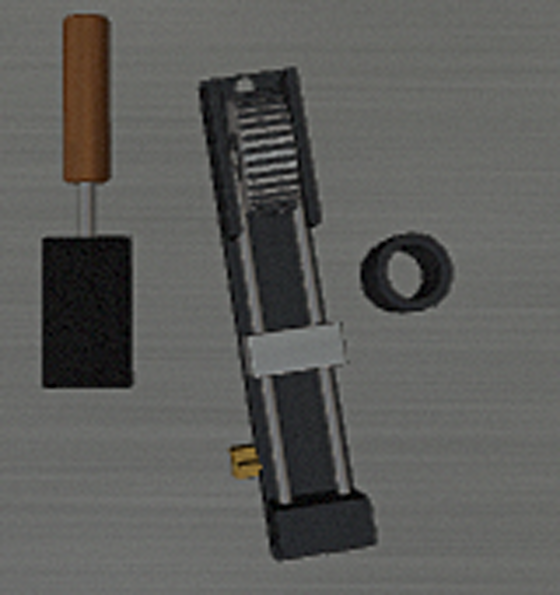

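View pics/s1.png

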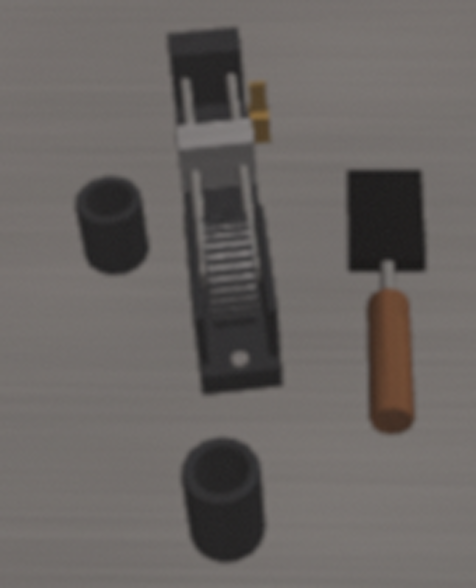

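Run:
```python
from h import *
t=cam("top");s=cam("scene")
T=lambda a,b,z:onz(t,280+a/3.5,150+b/3.5,z)
S=lambda a,b,z:onz(s,200+a/2.8,120+b/2.8,z)
f=lambda n,x:print(n,np.round(x*1000,1))
f("bed rear L",T(203,84,.058));f("rear R",T(298,70,.058))
f("T jaw top rearL",T(249,338,.061));f("rearR",T(342,323,.061));f("frontL",T(254,376,.061));f("frontR",T(346,362,.061))
f("T fixed top rear L",T(272,505,.062));f(" R",T(371,491,.062))
f("T wheel c",T(268,152,.078));
f("rider c",T(245,462,.051))
f("S jaw top: nearL",S(180,149,.061));f("nearR",S(255,140,.061));f("farL",S(176,128,.061));f("farR",S(250,120,.061))
f("S rider top",S(259,115,.051))
f("S bed rear corners",S(204,392,0));f("",S(282,382,0))
f("S fixed far",S(168,36,.062));f("",S(238,29,.062))
```

```text
bed rear L [599.7 -89.4  58. ]
rear R [ 606.8 -134.8   58. ]
T jaw top rearL [ 479.8 -110.5   61. ]
rearR [ 486.9 -153.6   61. ]
frontL [ 462.4 -112.7   61. ]
frontR [ 469.  -155.2   61. ]
T fixed top rear L [ 404.4 -120.4   62. ]
 R [ 410.9 -165.6   62. ]
T wheel c [ 564.4 -118.1   78. ]
rider c [ 422.6 -109.2   51. ]
S jaw top: nearL [ 488.2 -149.1   61. ]
nearR [ 480.5 -106.9   61. ]
farL [ 471.  -152.9   61. ]
farR [ 463.9 -110.7   61. ]
S rider top [ 448.9 -106.8   51. ]
S bed rear corners [ 612.6 -130.2    0. ]
 [605.5 -88.4   0. ]
S fixed far [ 390.6 -165.1   62. ]
 [ 383.6 -122.6   62. ]
```

Call:
drive_tool(deltas=[[0, 35, -33, 0, 0.01], [0, 35, -33, 0, 0.01], [0, 35, -33, 0, 0.01], [0, 35, -33, 0, 0.01], [0, 35, -33, 0, 0.01], [0, 35, -33, 0, 0.01], [0, 35, -33, 0, 0.01], [0, 35, -33, 0, 0.01], [0, 35, -33, 0, 0.01], [0, 35, -33, 0, 0]], newtons=20)

```text
time_s: 1.4
tcp_pos: [0.4263, -0.1584, 0.206]
tool_rot: [3.125, 0.224, 0.007]
force: [0.5, -1.1, 0.6]
finger_gap: -0.003
```

Run:
```python
from h import *
s=r.get_state();print(s["tcp_pos"],s["tool_rot"],s["force"],R.from_rotvec(s["tool_rot"]).as_matrix())
w=cam("wrist");cv2.imwrite("pics/w2.png",w["image"][:,:,::-1])
np.save("w2.npy",w["pose"])
```

```text
[ 0.42634983 -0.15838002  0.20603313] [3.12456002 0.22446652 0.00665035] [ 0.51263798 -1.10147572  0.5673811 ] [[ 0.98972244  0.14291853  0.00487783]
 [ 0.14295663 -0.98969119 -0.00864574]
 [ 0.0035919   0.0092542  -0.99995073]]
```

View pics/w2.png

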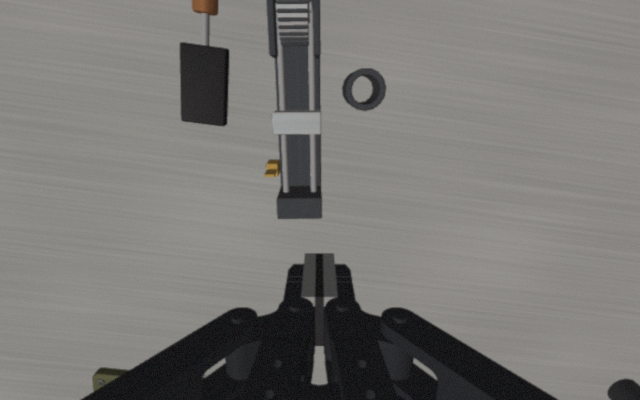

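Run:
```python
import cv2
i=cv2.imread("pics/w2.png")
cv2.imwrite("pics/w2z.png",cv2.resize(i[90:230,240:360],None,fx=4.2,fy=4.2,interpolation=2))
```

```text
(no output)
```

View pics/w2z.png

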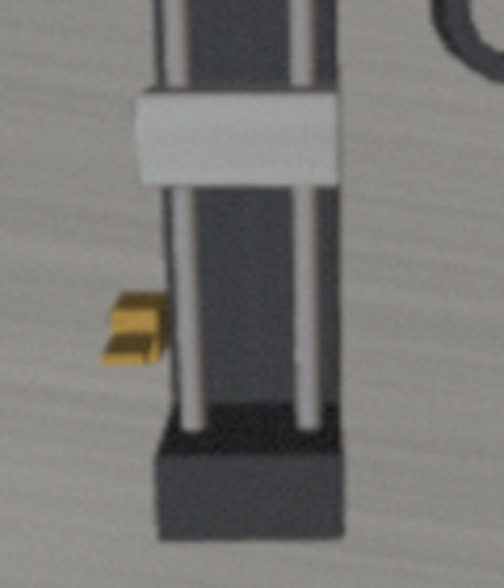

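```bash
cat >> h.py <<'E'
gx=np.array([-.987,-.163,0]);gx/=np.linalg.norm(gx);gy=np.array([-gx[1],gx[0],0])
E
python3 - <<'E'
from h import *
w=dict(pose=np.load("w2.npy"),fx=340.666,fy=340.666,cx=318.926,cy=200.784)
Z=lambda a,b,z:onz(w,240+a/4.2,90+b/4.2,z)*1000
f=lambda n,x:print(n,np.round(x,1))
a=Z(142,186,.061);b=Z(338,186,.061);c=Z(139,94,.061);d=Z(337,94,.061)
f("jaw",np.array([a,b,c,d]))
f("fixed", np.array([Z(160,455,.062),Z(343,455,.062),Z(160,538,.062),Z(343,538,.062)]))
bl=Z(155,358,.051);bo=Z(102,358,.051);f("blade",np.array([bl,bo]))
f("dir",(b-a)/np.linalg.norm(b-a))
print("gap",(bl-a)@gx, "jaw len",(a-c)@gx)
e=Z(160,455,.062);print("fixed-jaw", (e-a)@gx, "fixed-blade",(e-bl)@gx)
E
```

```text
jaw [[ 460.7 -112.6   61. ]
 [ 466.6 -154.7   61. ]
 [ 479.8 -110.1   61. ]
 [ 485.8 -151.7   61. ]]
fixed [[ 400.5 -122.9   62. ]
 [ 406.3 -164.6   62. ]
 [ 380.1 -125.1   62. ]
 [ 386.  -167.5   62. ]]
blade [[ 420.2 -118.6   51. ]
 [ 418.4 -106.4   51. ]]
dir [ 0.1 -1.   0. ]
gap 40.933220198640804 jaw len 19.33613291070546
fixed-jaw 61.07736508958419 fixed-blade 20.144144890943398
```

Call:
drive_tool(deltas=[[0, 39, -5, 10, 0], [0, 39, -5, 25, 0], [0, 39, -4, 25, 0], [0, 39, -4, 25, 0], [0, 0, 0, 20, 0], [0, 0, 0, 0, 0]])

```text
time_s: 2.05
tcp_pos: [0.5941, -0.105, 0.1013]
tool_rot: [3.124, 0.249, 0.027]
force: [-0.9, 0.3, 0.7]
finger_gap: -0.003
```

Call:
drive_tool(deltas=[[0, -17, 10, 10, 0], [0, 0, 0, 0, 0]])

```text
time_s: 2.25
tcp_pos: [0.579, -0.1179, 0.0912]
tool_rot: [3.124, 0.251, 0.026]
force: [-1.1, 0.9, -0.7]
finger_gap: -0.003
```

Run:
```python
from h import *
w=cam("wrist");cv2.imwrite("pics/w3.png",w["image"][:,:,::-1])
s=r.get_state();print(s["tcp_pos"],s["force"],R.from_rotvec(s["tool_rot"]).as_matrix().round(3))
t=cam("top");cv2.imwrite("pics/t3.png",cv2.resize(t["image"][100:320,260:460,::-1],None,fx=2.7,fy=2.7,interpolation=2))
```

```text
[ 0.58171591 -0.11784163  0.0927147 ] [ 0.74643298 -0.00575353  0.25941093] [[ 0.987  0.159  0.022]
 [ 0.159 -0.987 -0.006]
 [ 0.021  0.01  -1.   ]]
```

View pics/w3.png

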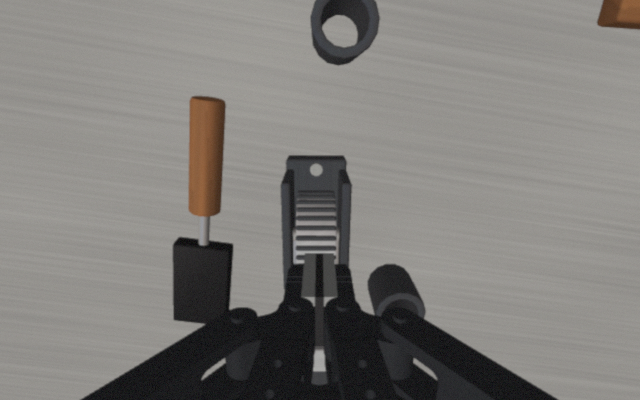

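View pics/t3.png

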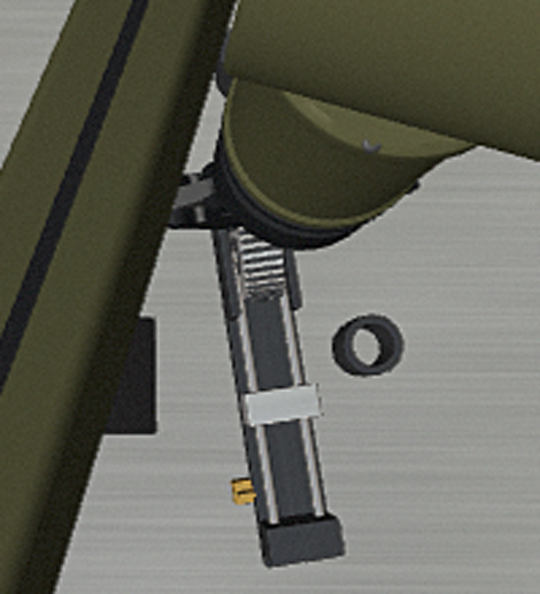

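Call:
drive_tool(deltas=[[0, -3, 0, 6, 0], [0, 0, 0, 4, 0], [0, 0, 0, 2, 0], [0, 0, 0, 0, 0]])

```text
time_s: 2.75
tcp_pos: [0.583, -0.119, 0.0847]
tool_rot: [3.121, 0.248, 0.049]
force: [-0.3, 0.0, 0.2]
finger_gap: 0.002
```

```bash
cat > st.py <<'E'
from h import *
s=r.get_state();p=s["tcp_pos"]*1000
c=np.array([566.6,-119.4,80]);g=np.array([-.989,-.148,0])
print("gauge x %.1f y %.1f z %.1f t %.2f"%((p-c)@g,(p-c)@np.array([.148,-.989,0]),p[2],s["time_s"]),s["force"].round(1),s["q"].round(4),R.from_rotvec(s["tool_rot"]).as_matrix()[2].round(3))
E
python3 st.py
```

```text
gauge x -16.3 y 2.0 z 84.7 t 2.75 [-0.3  0.   0.2] [-2.7290e-01  4.3150e-01  1.6502e+00  1.0000e-03  1.0268e+00  1.1385e+00] [ 0.03   0.013 -0.999]
```

Call:
drive_tool(deltas=[[0, -4, 0, 2, 0], [0, 0, 0, 0, 0]])

```text
time_s: 2.95
tcp_pos: [0.5791, -0.1195, 0.0826]
tool_rot: [3.121, 0.249, 0.049]
force: [-0.3, 0.1, -0.3]
finger_gap: -0.003
```

```bash
python3 st.py
```

```text
gauge x -12.3 y 1.9 z 82.6 t 2.95 [-0.3  0.1 -0.3] [-2.7560e-01  4.2940e-01  1.6611e+00  1.2000e-03  1.0178e+00  1.1354e+00] [ 0.031  0.013 -0.999]
```

Call:
drive_tool(deltas=[[0, 0, 0, 2, 0], [0, 0, 0, 1, 0]])

```text
time_s: 3.15
tcp_pos: [0.5792, -0.1195, 0.0796]
tool_rot: [3.121, 0.249, 0.05]
force: [0.1, -0.1, -0.1]
finger_gap: -0.004
```

Call:
drive_tool(deltas=[[0, 0, 0, 1, 0], [0, 0, 0, 1, 0]])

```text
time_s: 3.35
tcp_pos: [0.5794, -0.1195, 0.0773]
tool_rot: [3.121, 0.249, 0.05]
force: [0.1, 0.4, 0.2]
finger_gap: 0.001
```

Call:
drive_tool(deltas=[[0, 0, 0, 1, 0], [0, 0, 0, 0, 0]])

```text
time_s: 3.55
tcp_pos: [0.5794, -0.1195, 0.076]
tool_rot: [3.121, 0.249, 0.05]
force: [0.2, -1.0, -0.4]
finger_gap: -0.001
```

Call:
drive_tool(deltas=[[0, 0, 0, 1, 0], [0, 0, 0, 0, 0]])

```text
time_s: 3.75
tcp_pos: [0.5795, -0.1195, 0.0749]
tool_rot: [3.121, 0.249, 0.05]
force: [0.6, 0.9, 0.4]
finger_gap: 0.002
```

```bash
python3 - <<'E'
from h import *
w=cam("wrist");a=cv2.resize(w["image"][140:300,240:400,::-1],None,fx=2.5,fy=2.5,interpolation=2)
s=cam("scene");b=cv2.resize(s["image"][120:280,200:360,::-1],None,fx=2.5,fy=2.5,interpolation=2)
cv2.imwrite("pics/ws4.png",np.hstack([a,b]))
print(proj(s,r.get_state()["tcp_pos"]),proj(w,r.get_state()["tcp_pos"]))
E
python3 st.py
```

```text
(np.float64(278.22298867967), np.float64(210.69390751769862)) (np.float64(320.3325552026454), np.float64(245.08105870002058))
gauge x -12.8 y 2.0 z 75.1 t 3.85 [ 0.4 -0.1  0.1] [-2.7540e-01  4.3860e-01  1.6684e+00  1.2000e-03  1.0009e+00  1.1354e+00] [ 0.031  0.013 -0.999]
```

View pics/ws4.png

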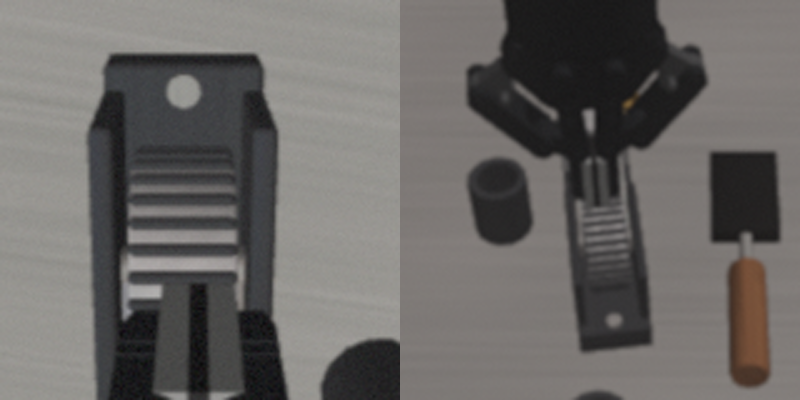

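Run:
```python
from h import *
w=cam("wrist");s=cam("scene");p=r.get_state()["tcp_pos"]
for dx in(-.011,0,.011):
  for dz in (0,.005,.01,.015):
    q=p+[dx,0,dz];print(dx,dz,np.round(proj(s,q),1),np.round(proj(w,q),1))
print((p-np.array([.5666,-.1194,0]))@gx)
```

```text
-0.011 0 [278.8 205.1] [317.1 263.1]
-0.011 0.005 [278.5 202.7] [317.2 267.4]
-0.011 0.01 [278.3 200.4] [317.3 272. ]
-0.011 0.015 [278.1 198.1] [317.3 276.8]
0 0 [278.2 210.7] [320.2 245.1]
0 0.005 [278.  208.4] [320.4 249.1]
0 0.01 [277.8 206.1] [320.6 253.2]
0 0.015 [277.5 203.7] [320.7 257.6]
0.011 0 [277.7 216.5] [323.5 226.5]
0.011 0.005 [277.4 214.2] [323.7 230. ]
0.011 0.01 [277.2 211.9] [324.  233.8]
0.011 0.015 [277.  209.5] [324.3 237.7]
-0.012819043015977364
```

Run:
```python
from h import *
w=cam("wrist");s=cam("scene");p=r.get_state()["tcp_pos"]
print(tri([(w,319.5,253),(s,278.8,201)])-p)
cv2.imwrite("pics/s5.png",cv2.resize(s["image"][170:230,250:310,::-1],None,fx=10,fy=10,interpolation=2))
```

```text
[0.01071129 0.00317047 0.03241381]
```

View pics/s5.png

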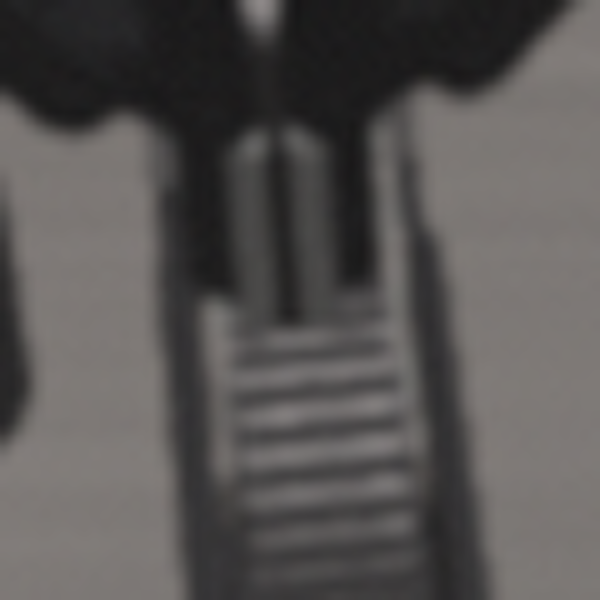

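Call:
drive_tool(deltas=[[0, 0, 0, 4, 0], [0, 0, 0, 4, 0], [0, 0, 0, 0, 0]])

```text
time_s: 4.35
tcp_pos: [0.5799, -0.1196, 0.0665]
tool_rot: [3.12, 0.249, 0.051]
force: [0.2, 0.3, 0.3]
finger_gap: -0.003
```

```bash
python3 - <<'E'
from h import *
w=cam("wrist");a=cv2.resize(w["image"][140:300,240:400,::-1],None,fx=2.5,fy=2.5,interpolation=2)
s=cam("scene");b=cv2.resize(s["image"][140:260,220:340,::-1],None,fx=3.33,fy=3.33,interpolation=2)[:400,:400]
cv2.imwrite("pics/ws6.png",np.hstack([a,cv2.resize(b,(400,400))]))
E
python3 st.py
```

```text
gauge x -13.4 y 2.3 z 67.0 t 4.45 [-0.2  0.3  0.7] [-2.7540e-01  4.4850e-01  1.6763e+00  1.3000e-03  9.8210e-01  1.1354e+00] [ 0.032  0.014 -0.999]
```

View pics/ws6.png

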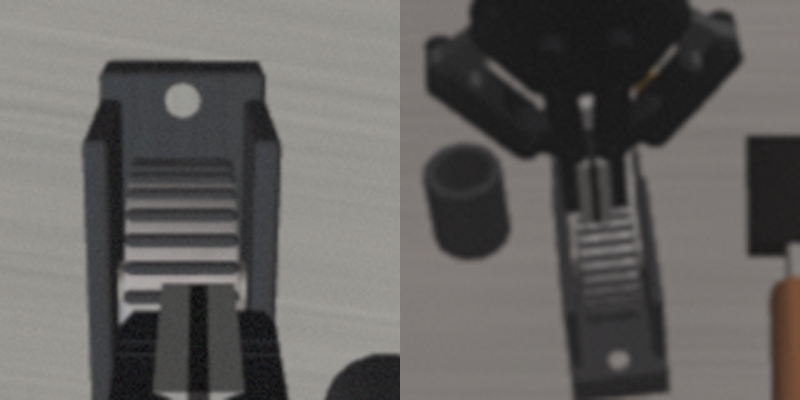

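Call:
drive_tool(deltas=[[0, 0, 0, 4, 0], [0, 0, 0, 4, 0], [0, 0, 0, 0, 0]])

```text
time_s: 4.75
tcp_pos: [0.5807, -0.1198, 0.0584]
tool_rot: [3.12, 0.249, 0.052]
force: [-0.9, 0.2, -0.8]
finger_gap: -0.005
```

Call:
drive_tool(deltas=[[0, 0, 0, 2, 0], [0, 0, 0, 2, 0], [0, 0, 0, 0, 0]])

```text
time_s: 5.05
tcp_pos: [0.5812, -0.1199, 0.0544]
tool_rot: [3.12, 0.249, 0.053]
force: [-0.7, 0.4, 3.7]
finger_gap: -0.0
```

Call:
drive_tool(deltas=[[0, 0, 0, 0, 0]])

```text
time_s: 5.15
tcp_pos: [0.5812, -0.1199, 0.0547]
tool_rot: [3.12, 0.249, 0.053]
force: [-1.4, 0.5, 2.3]
finger_gap: 0.004
```

```bash
python3 - <<'E'
from h import *
for i in range(3):
    w=cam("wrist");print(r.get_state()["force"].round(1))
a=cv2.resize(w["image"][140:300,240:400,::-1],None,fx=2.5,fy=2.5,interpolation=2)
s=cam("scene");b=s["image"][140:260,220:340,::-1]
cv2.imwrite("pics/ws7.png",np.hstack([a,cv2.resize(b,(400,400),interpolation=2)]))
E
python3 st.py
```

```text
[-0.2 -0.1  3. ]
[-0.   0.   3.3]
[-1.2  0.4  3. ]
gauge x -14.3 y 2.6 z 54.7 t 5.35 [-1.  -0.6  3.1] [-2.7530e-01  4.6400e-01  1.6877e+00  1.4000e-03  9.5410e-01  1.1353e+00] [ 0.033  0.014 -0.999]
```

View pics/ws7.png

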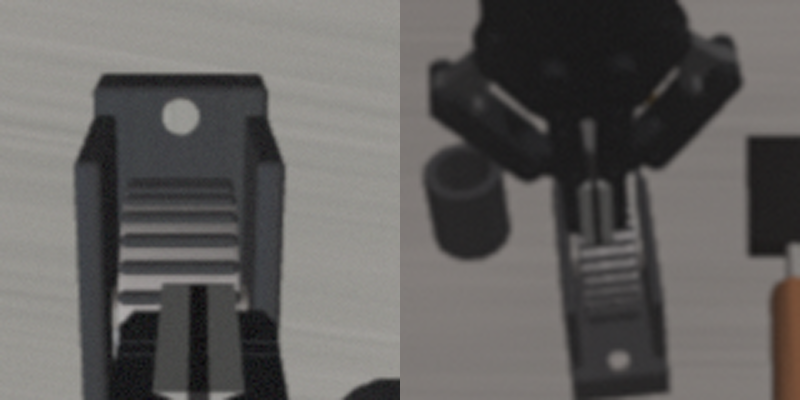

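Call:
drive_tool(deltas=[[0, 0, 0, 1.5, 0], [0, -4, 0, 0, 0], [0, -4, 0, 0, 0]])

```text
time_s: 5.65
tcp_pos: [0.5761, -0.1209, 0.054]
tool_rot: [3.12, 0.248, 0.063]
force: [0.7, 2.6, 3.8]
finger_gap: 0.001
```

```bash
cat > look.py <<'E'
import sys
from h import *
n=sys.argv[1]
w=cam("wrist");a=w["image"][140:300,240:400,::-1]
t=cam("top");b=t["image"][190:310,310:430,::-1]
np.save("pics_"+n+".npy",t["image"])
cv2.imwrite(f"pics/{n}.png",np.hstack([cv2.resize(a,(300,300),interpolation=2),cv2.resize(b,(480,480),interpolation=2)[:300] if 0 else cv2.resize(b,(300,300),interpolation=2)]))
E
python3 st.py;python3 look.py l8
```

```text
gauge x -9.2 y 2.8 z 54.0 t 5.65 [0.7 2.6 3.8] [-0.2807  0.4571  1.7041  0.004   0.9389  1.1289] [ 0.039  0.015 -0.999]
```

View pics/l8.png

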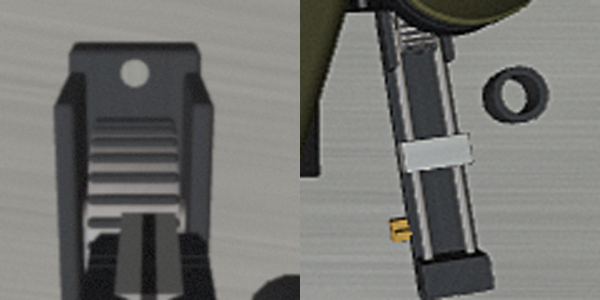

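```bash
cat > jaw.py <<'E'
from h import *
g=np.array([-.989,-.148,0])
c0=np.array([.5666,-.1194,0])
def jaw(c):
    im=cv2.cvtColor(c["image"],cv2.COLOR_RGB2GRAY).astype(np.float32)
    # sample profile along gauge x at jaw-top plane, averaged across inner width between rails & outside
    ys=np.r_[np.arange(-9,10,1.)]*1e-3
    xs=np.arange(70,165,.5)*1e-3
    gy=np.array([.148,-.989,0])
    prof=np.zeros(len(xs))
    for i,x in enumerate(xs):
        v=[]
        for y in ys:
            p=c0+g*x+gy*(y+.000); p=np.array([p[0],p[1],.061]);u,w=proj(c,p)
            v.append(cv2.getRectSubPix(im,(1,1),(float(u),float(w)))[0,0])
        prof[i]=np.mean(v)
    return xs*1000,prof
def edges(c):
    x,p=jaw(c); k=int(np.argmax(np.convolve(p,np.ones(30),"same"))); hi=np.percentile(p[max(0,k-8):k+9],50)
    lo=np.median(p); th=(hi+lo)/2
    on=np.where(p>th)[0]; on=on[(abs(on-k)<40)]
    f=on.max(); front=x[f]+.5*(p[f]-th)/(p[f]-p[f+1]); b=on.min(); back=x[b]-.5*(p[b]-th)/(p[b]-p[b-1])
    return back,front,hi,lo
if __name__=="__main__":
    c=cam("top"); print("jaw back %.2f front %.2f hi %.0f lo %.0f"%edges(c)); 
    import os
    c0i=cv2.imread("pics/top0.png")[:,:,::-1].copy(); c["image"]=c0i; print("initial",np.round(edges(c),2))
E
python3 jaw.py
```

```text
jaw back 84.71 front 103.81 hi 164 lo 71
initial [ 82.61 101.81 117.71  48.36]
```

Call:
drive_tool(deltas=[[0, -5, 0, 0, 0], [0, -5, 0, 0, 0], [0, -5, 0, 0, 0], [0, -5, 0, 0, 0]])

```text
time_s: 6.2
tcp_pos: [0.5554, -0.1243, 0.0533]
tool_rot: [3.119, 0.249, 0.063]
force: [1.4, 1.0, 2.0]
finger_gap: -0.002
```

```bash
python3 st.py;python3 jaw.py
```

```text
gauge x 11.8 y 3.2 z 53.3 t 6.20 [1.4 1.  2. ] [-0.2971  0.4362  1.7483  0.0048  0.9151  1.1118] [ 0.039  0.015 -0.999]
jaw back 91.33 front 110.46 hi 158 lo 68
initial [ 82.61 101.81 117.71  48.36]
```

Call:
drive_tool(deltas=[[0, 0, 0, -6, 0], [0, 13, -1, 0, 0], [0, 13, -1, 0, 0], [0, 0, 0, 0, 0], [0, 0, 0, 4, 0], [0, 0, 0, 0, 0]])

```text
time_s: 6.85
tcp_pos: [0.5789, -0.1184, 0.0543]
tool_rot: [3.119, 0.25, 0.051]
force: [-0.7, 0.1, 4.0]
finger_gap: 0.004
```

```bash
python3 st.py;python3 jaw.py
```

```text
gauge x -12.3 y 0.8 z 54.3 t 6.85 [-0.7  0.1  4. ] [-0.2732  0.4622  1.6927 -0.      0.952   1.1378] [ 0.031  0.015 -0.999]
jaw back 91.72 front 110.87 hi 169 lo 74
initial [ 82.61 101.81 117.71  48.36]
```

Contact is at 4 N. Second stroke, then return.

Call:
drive_tool(deltas=[[0, -5, 0, 0, 0], [0, -5, 0, 0, 0], [0, -5, 0, 0, 0], [0, -5, 0, 0, 0], [0, -5, 0, 0, 0], [0, 0, 0, -6, 0], [0, 13, 0, 0, 0], [0, 12, 0, 0, 0], [0, 0, 0, 0, 0]])

```text
time_s: 7.8
tcp_pos: [0.5771, -0.1184, 0.0609]
tool_rot: [3.12, 0.247, 0.051]
force: [0.1, 0.1, 1.2]
finger_gap: 0.001
```

```bash
python3 st.py;python3 jaw.py
```

```text
gauge x -10.5 y 0.6 z 60.9 t 7.80 [0.1 0.1 1.2] [-2.7440e-01  4.5210e-01  1.6897e+00  6.0000e-04  9.6540e-01  1.1378e+00] [ 0.031  0.014 -0.999]
jaw back 95.50 front 114.59 hi 168 lo 73
initial [ 82.61 101.81 117.71  48.36]
```

Call:
drive_tool(deltas=[[0, 1, 0, 4, 0], [0, 1, 0, 3, 0], [0, 0, 0, 0, 0]])

```text
time_s: 8.15
tcp_pos: [0.5788, -0.1179, 0.0532]
tool_rot: [3.12, 0.249, 0.048]
force: [0.1, 0.2, 4.7]
finger_gap: 0.001
```

Call:
drive_tool(deltas=[[0, -5, 0, 0, 0], [0, -5, 0, 0, 0]])

```text
time_s: 8.35
tcp_pos: [0.5712, -0.1193, 0.0538]
tool_rot: [3.12, 0.249, 0.056]
force: [1.6, 1.0, 2.6]
finger_gap: 0.004
```

Call:
drive_tool(deltas=[[0, -5, 0, 0, 0], [0, -5, 0, 0, 0], [0, -4, 0, 0, 0]])

```text
time_s: 8.65
tcp_pos: [0.5569, -0.1216, 0.0543]
tool_rot: [3.119, 0.248, 0.06]
force: [1.5, 0.9, 2.9]
finger_gap: 0.0
```

```bash
python3 st.py;python3 jaw.py
```

```text
gauge x 9.9 y 0.7 z 54.3 t 8.65 [1.5 0.9 2.9] [-0.2911  0.4367  1.7437  0.0036  0.921   1.1189] [ 0.037  0.015 -0.999]
jaw back 102.70 front 121.87 hi 160 lo 68
initial [ 82.61 101.81 117.71  48.36]
```

Call:
drive_tool(deltas=[[0, 0, 0, -6, 0], [0, 12, 0, 0, 0], [0, 12, 0, 0, 0], [0, 0, 0, 3, 0], [0, 0, 0, 3, 0], [0, 0, 0, 0, 0]])

```text
time_s: 9.3
tcp_pos: [0.5789, -0.1178, 0.0532]
tool_rot: [3.12, 0.249, 0.048]
force: [-0.5, -0.1, 4.6]
finger_gap: 0.003
```

```bash
python3 st.py;python3 jaw.py
```

```text
gauge x -12.5 y 0.2 z 53.2 t 9.30 [-0.5 -0.1  4.6] [-2.7220e-01  4.6420e-01  1.6923e+00  2.0000e-04  9.5210e-01  1.1393e+00] [ 0.03   0.014 -0.999]
jaw back 102.80 front 121.88 hi 171 lo 74
initial [ 82.61 101.81 117.71  48.36]
```

Call:
drive_tool(deltas=[[0, -5, 0, 0, 0], [0, -5, 0, 0, 0], [0, -5, 0, 0.2, 0], [0, -5, 0, 0.2, 0], [0, -4, 0, 0.2, 0]])

```text
time_s: 9.85
tcp_pos: [0.5566, -0.1216, 0.0537]
tool_rot: [3.119, 0.248, 0.06]
force: [0.2, 1.2, 3.4]
finger_gap: 0.002
```

```bash
python3 st.py;python3 jaw.py
```

```text
gauge x 10.2 y 0.7 z 53.7 t 9.85 [0.2 1.2 3.4] [-0.2911  0.4372  1.7447  0.0033  0.9197  1.119 ] [ 0.037  0.015 -0.999]
jaw back 110.04 front 129.11 hi 160 lo 69
initial [ 82.61 101.81 117.71  48.36]
```

Call:
drive_tool(deltas=[[0, 0, 0, -6, 0], [0, 12, 0, 0, 0], [0, 12, 0, 0, 0], [0, 0, 0, -3, 0], [0, 0, 0, 0, 0]])

```text
time_s: 10.4
tcp_pos: [0.5778, -0.1176, 0.062]
tool_rot: [3.12, 0.248, 0.047]
force: [-0.1, 0.7, -0.3]
finger_gap: -0.004
```

```bash
python3 st.py;python3 jaw.py
python3 - <<'E'
from h import *
t=cam("top");s=cam("scene")
b=cv2.resize(t["image"][225:315,330:400,::-1],None,fx=6,fy=6,interpolation=2)
cv2.imwrite("pics/t9.png",b)
b=cv2.resize(s["image"][120:220,240:340,::-1],None,fx=5,fy=5,interpolation=2)
cv2.imwrite("pics/s9.png",b)
E
```

```text
gauge x -11.3 y -0.1 z 62.0 t 10.40 [-0.1  0.7 -0.3] [-2.7260e-01  4.5250e-01  1.6852e+00  2.0000e-04  9.7180e-01  1.1394e+00] [ 0.029  0.013 -0.999]
jaw back 110.27 front 129.38 hi 170 lo 73
initial [ 82.61 101.81 117.71  48.36]
```

View pics/t9.png

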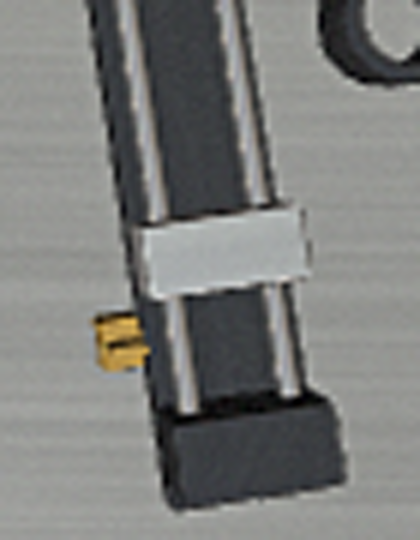

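View pics/s9.png

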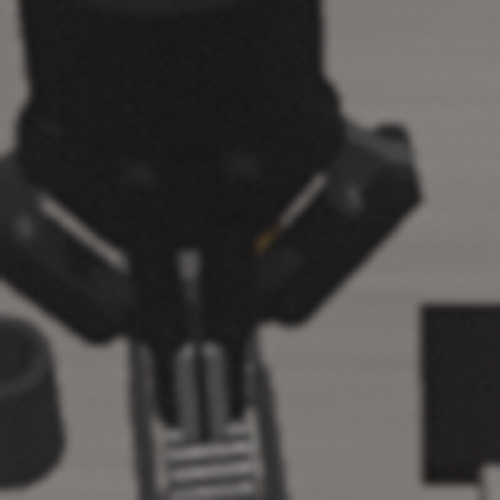

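Call:
drive_tool(deltas=[[0, -1, 0, 5, 0], [0, 0, 0, 3.5, 0], [0, 0, 0, 0, 0], [0, -5, 0, 0, 0], [0, -5, 0, 0, 0], [0, -5, 0, 0.2, 0], [0, -4, 0, 0.2, 0]])

```text
time_s: 11.25
tcp_pos: [0.5594, -0.1208, 0.0537]
tool_rot: [3.12, 0.247, 0.058]
force: [1.4, 1.2, 3.5]
finger_gap: -0.001
```

```bash
python3 st.py;python3 jaw.py
```

```text
gauge x 7.4 y 0.3 z 53.7 t 11.25 [1.4 1.2 3.5] [-0.2884  0.4405  1.7381  0.0035  0.9242  1.1225] [ 0.036  0.014 -0.999]
jaw back 115.51 front 134.64 hi 161 lo 69
initial [ 82.61 101.81 117.71  48.36]
```

Call:
drive_tool(deltas=[[0, 0, 0, -10, 0], [0, 0, 0, -35, 0], [0, -35, -2, -5, 0], [0, -40, -2, 0, 0], [0, -40, -2, 0, 0], [0, -30, 0, 0, 0], [0, 0, 0, 0, 0], [0, 0, 0, 0, 0]])

```text
time_s: 12.1
tcp_pos: [0.4009, -0.1378, 0.1001]
tool_rot: [3.121, 0.249, 0.036]
force: [0.5, -0.5, 0.2]
finger_gap: 0.0
```

```bash
python3 st.py; python3 jaw.py
python3 - <<'E'
from h import *
w=cam("wrist");np.save("w10.npy",w["pose"])
cv2.imwrite("pics/w10.png",w["image"][:,:,::-1])
s=cam("scene");cv2.imwrite("pics/s10.png",cv2.resize(s["image"][120:200,240:340,::-1],None,fx=7,fy=7,interpolation=2))
E
```

```text
gauge x 166.6 y -6.4 z 100.1 t 12.10 [ 0.5 -0.5  0.2] [-0.4329  0.208   1.975   0.0029  0.9333  0.9769] [ 0.022  0.012 -1.   ]
jaw back 115.81 front 134.91 hi 123 lo 51
initial [ 82.61 101.81 117.71  48.36]
```

View pics/w10.png

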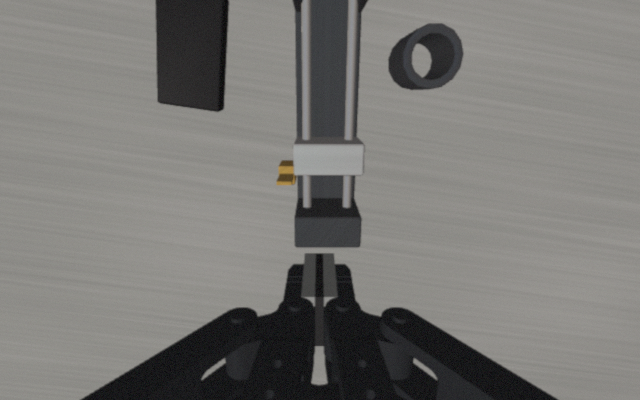

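View pics/s10.png

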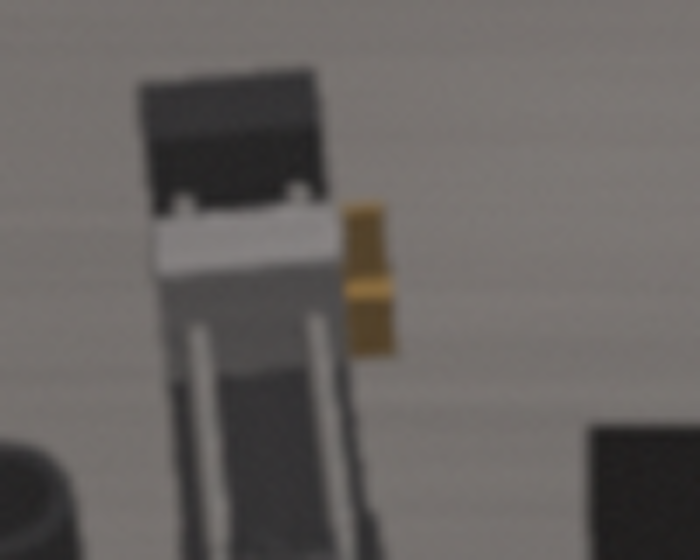

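Run:
```python
import cv2
i=cv2.imread("pics/w10.png")
cv2.imwrite("pics/w10z.png",cv2.resize(i[130:220,265:375],None,fx=6.5,fy=6.5,interpolation=2))
```

```text
(no output)
```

View pics/w10z.png

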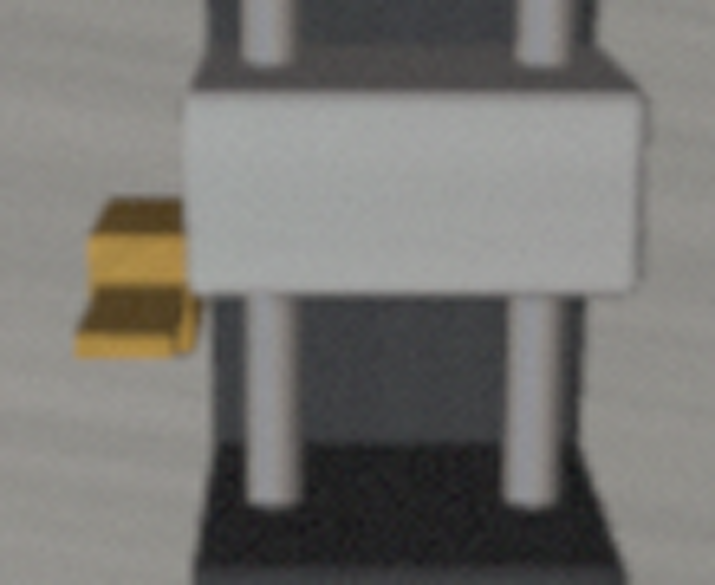

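Run:
```python
from h import *
w=dict(pose=np.load("w10.npy"),fx=340.666,fy=340.666,cx=318.926,cy=200.784)
Z=lambda a,b,z:onz(w,265+a/6.5,130+b/6.5,z)*1000
a=Z(191,292,.061);b=Z(635,294,.061);c=Z(187,95,.061);d=Z(641,95,.061)
print(np.round([a,b,c,d],1),"w",np.linalg.norm(a-b),np.linalg.norm(c-d),"len",np.linalg.norm(a-c))
m1=Z(175,333,.051);m2=Z(172,356,.051);print(m1,m2)
for yaw in (.14,.15,.16):
    g=-np.array([np.cos(yaw),np.sin(yaw),0]);print(yaw,"gap",((m1+m2)/2-a)@g,"thick",(m2-m1)@g,"len",(a-c)@g)
s=cam("scene");S=lambda a,b,z:onz(s,240+a/7,120+b/7,z)*1000
j=S(340,203,.061);j2=S(153,219,.061)
g=-np.array([np.cos(.15),np.sin(.15),0])
print("scene",j,j2,S(345,208,.051), (S(345,208,.051)-j)@g)
```

```text
[[ 427.9 -117.3   61. ]
 [ 434.4 -159.7   61. ]
 [ 446.7 -114.3   61. ]
 [ 453.3 -156.5   61. ]] w 42.93974269502041 42.71422585580956 len 18.963823807620845
[ 420.99195356 -116.0304967    51.        ] [ 418.5461823  -116.05343647   51.        ]
0.14 gap 7.895824413778264 thick 2.425042919191272 len 18.961165374163553
0.15 gap 7.871688103143279 thick 2.421735969033623 len 18.9633925040965
0.16 gap 7.846764630257698 thick 2.4181868472971786 len 18.963723310581813
scene [ 430.39437118 -113.80864722   61.        ] [ 436.4495193  -157.71899929   61.        ] [ 420.98997716 -113.64679126   51.        ] 9.274605358822397
```

Call:
drive_tool(deltas=[[0, 35, 1, 0, 0], [0, 40, 1, 0, 0], [0, 40, 1, 0, 0], [0, 40, 2, 0, 0], [0, 20, 2, 0, 0], [0, 0, 0, 18, 0], [0, 0, 0, 18, 0], [0, 0, 0, 0, 0]])

```text
time_s: 13.1
tcp_pos: [0.5955, -0.1135, 0.0646]
tool_rot: [3.118, 0.261, 0.046]
force: [-0.4, -0.1, 0.1]
finger_gap: -0.002
```

```bash
python3 st.py; python3 jaw.py
```

```text
gauge x -29.4 y -1.6 z 64.6 t 13.10 [-0.4 -0.1  0.1] [-0.257   0.4685  1.6448 -0.0018  0.9968  1.1477] [ 0.028  0.014 -1.   ]
jaw back 115.80 front 134.90 hi 183 lo 80
initial [ 82.61 101.81 117.71  48.36]
```

Call:
drive_tool(deltas=[[0, -16, 2, 0, 0], [0, 0, 0, 0, 0], [0, 0, 0, 5, 0], [0, 0, 0, 4, 0], [0, 0, 0, 1.5, 0], [0, 0, 0, 0, 0]])

```text
time_s: 13.75
tcp_pos: [0.5858, -0.1184, 0.0569]
tool_rot: [3.116, 0.262, 0.058]
force: [0.5, -0.5, -0.4]
finger_gap: -0.0
```

```bash
python3 st.py; python3 jaw.py
```

```text
gauge x -19.1 y 1.9 z 56.9 t 13.75 [ 0.5 -0.5 -0.4] [-2.6990e-01  4.6450e-01  1.6793e+00 -6.0000e-04  9.5810e-01  1.1336e+00] [ 0.036  0.017 -0.999]
jaw back 115.81 front 134.91 hi 172 lo 74
initial [ 82.61 101.81 117.71  48.36]
```

Call:
drive_tool(deltas=[[0, -6, -1, 0, 0], [0, 0, 0, 2, 0], [0, 0, 0, 1.5, 0], [0, 0, 0, 0, 0]])

```text
time_s: 14.2
tcp_pos: [0.5801, -0.1184, 0.054]
tool_rot: [3.116, 0.262, 0.061]
force: [-0.8, 0.4, 4.2]
finger_gap: -0.001
```

```bash
python3 st.py; python3 jaw.py
```

```text
gauge x -13.5 y 1.1 z 54.0 t 14.20 [-0.8  0.4  4.2] [-2.7270e-01  4.6110e-01  1.6963e+00 -1.0000e-04  9.4280e-01  1.1305e+00] [ 0.037  0.018 -0.999]
jaw back 115.66 front 134.75 hi 170 lo 74
initial [ 82.61 101.81 117.71  48.36]
```

Call:
drive_tool(deltas=[[0, -5, 0, 0, 0], [0, -5, 0, 0, 0], [0, -5, 0, 0.2, 0], [0, -4, 0, 0.2, 0]])

```text
time_s: 14.65
tcp_pos: [0.5645, -0.1219, 0.0546]
tool_rot: [3.114, 0.261, 0.073]
force: [1.5, 0.7, 3.1]
finger_gap: -0.003
```

```bash
python3 st.py; python3 jaw.py
```

```text
gauge x 2.5 y 2.2 z 54.6 t 14.65 [1.5 0.7 3.1] [-0.2874  0.4407  1.7352  0.0029  0.9162  1.1142] [ 0.045  0.02  -0.999]
jaw back 120.10 front 139.23 hi 161 lo 69
initial [ 82.61 101.81 117.71  48.36]
```

Call:
drive_tool(deltas=[[0, -4, 0, 0.3, 0], [0, -4, 0, 0.3, 0], [0, 0, 0, 0, 0]])

```text
time_s: 15.0
tcp_pos: [0.5536, -0.1237, 0.0531]
tool_rot: [3.114, 0.261, 0.068]
force: [0.9, 0.4, 2.5]
finger_gap: 0.001
```

```bash
python3 st.py; python3 jaw.py
```

```text
gauge x 13.5 y 2.3 z 53.1 t 15.00 [0.9 0.4 2.5] [-0.2954  0.4326  1.7565  0.0019  0.9058  1.1068] [ 0.042  0.019 -0.999]
jaw back 123.14 front 142.27 hi 158 lo 68
initial [ 82.61 101.81 117.71  48.36]
```

Call:
drive_tool(deltas=[[0, 0, 0, -5, 0], [0, 0, 0, -10, 0], [0, 0, 0, -30, 0], [0, -35, -2, 0, 0], [0, -40, -3, 0, 0], [0, -40, -3, 0, 0], [0, -30, 0, 0, 0], [0, 0, 0, 0, 0], [0, 0, 0, 0, 0]])

```text
time_s: 15.95
tcp_pos: [0.4021, -0.1397, 0.0957]
tool_rot: [3.113, 0.265, 0.064]
force: [-0.1, 0.0, 0.2]
finger_gap: 0.002
```

```bash
python3 st.py; python3 jaw.py
python3 - <<'E'
from h import *
w=cam("wrist");np.save("w11.npy",w["pose"])
cv2.imwrite("pics/w11.png",cv2.resize(w["image"][130:220,265:375,::-1],None,fx=6.5,fy=6.5,interpolation=2))
s=cam("scene");cv2.imwrite("pics/s11.png",cv2.resize(s["image"][120:200,240:340,::-1],None,fx=7,fy=7,interpolation=2))
E
```

```text
gauge x 165.7 y -4.3 z 95.7 t 15.95 [-0.1  0.   0.2] [-0.4395  0.2079  1.9919  0.0081  0.8981  0.9567] [ 0.039  0.02  -0.999]
jaw back 123.11 front 142.23 hi 122 lo 51
initial [ 82.61 101.81 117.71  48.36]
```

View pics/w11.png

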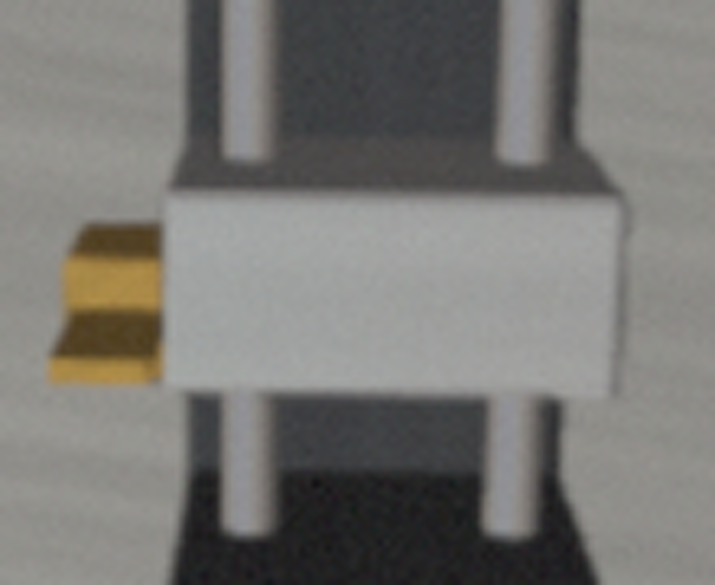

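View pics/s11.png

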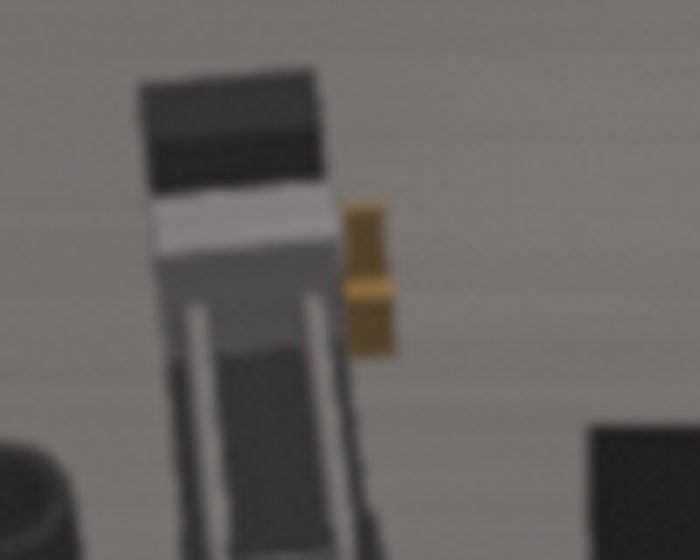

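Run:
```python
from h import *
w=dict(pose=np.load("w11.npy"),fx=340.666,fy=340.666,cx=318.926,cy=200.784)
Z=lambda a,b,z:onz(w,265+a/6.5,130+b/6.5,z)*1000
i=cv2.imread("pics/w11.png");g_=cv2.cvtColor(i,6).astype(float)
print("jaw col 175-200", g_[340:420:4,172:200].mean(1).round(),"\nblade R", i[340:400:3,75:140,2].mean(1).round())
print("back",g_[170:215:3,172:200].mean(1).round())
a=Z(166,388,.061);b=Z(612,394,.061);c=Z(167,193,.061);d=Z(621,196,.061)
print(np.round([a,b,c,d],1),"w",np.linalg.norm(a-b),np.linalg.norm(c-d),"len",np.linalg.norm(a-c))
m1=Z(155,358,.051);m2=Z(155,382,.051)
for yaw in (.14,.15,.16):
    g=-np.array([np.cos(yaw),np.sin(yaw),0]);print(yaw,"gap",((m1+m2)/2-a)@g,"thick",(m2-m1)@g,"len",(a-c)@g)
s=cam("scene");S=lambda a,b,z:onz(s,240+a/7,120+b/7,z)*1000
j=S(333,182,.061);j2=S(153,196,.061)
g=-np.array([np.cos(.15),np.sin(.15),0])
print("scene",j,j2,S(345,208,.051), (S(345,208,.051)-j)@g)
```

```text
jaw col 175-200 [161. 161. 162. 163. 163. 164. 165. 165. 165. 166. 165. 161. 145. 128.
 114. 109. 109. 110. 110. 111.] 
blade R [ 82.  82.  82.  83.  84.  98. 117. 140. 154. 165. 170. 171. 172. 171.
 166. 160. 153. 150. 148. 147.]
back [ 85.  83.  81.  81.  79.  85.  99. 116. 130. 139. 150. 156. 161. 162.
 163.]
[[ 420.9 -118.2   61. ]
 [ 427.3 -160.6   61. ]
 [ 439.5 -115.6   61. ]
 [ 446.3 -157.6   61. ]] w 42.91065323112944 42.55339509837805 len 18.849124191704814
0.14 gap 0.8251790437467614 thick 2.4837766537363875 len 18.849123975681703
0.15 gap 0.8081339141999978 thick 2.4837438381152817 len 18.848210064017184
0.16 gap 0.791007971935257 thick 2.483462650180144 len 18.84541134705305
scene [ 422.9106857 -115.9108877   61.       ] [ 428.3054275  -158.47333788   61.        ] [ 420.98997716 -113.64679126   51.        ] 1.5607987118711037
```

```bash
cat > prof.py <<'E'
from h import *
def P(c,z,y0,y1,x0,x1,ch,st=.25,yaw=.15):
    g=-np.array([np.cos(yaw),np.sin(yaw),0]);gy=np.array([-g[1],g[0],0])
    xs=np.arange(x0,x1,st);im=c["image"].astype(np.float32)
    im=im[:,:,ch] if isinstance(ch,int) else (im[:,:,0]-im[:,:,2])
    o=[]
    U=[];V=[]
    for x in xs:
        for y in np.arange(y0,y1,.5):
            p=np.array([.5666,-.1194,0])+g*x/1e3+gy*y/1e3;p[2]=z;u,v=proj(c,p);U.append(u);V.append(v)
    m=cv2.remap(im,np.float32(U)[None],np.float32(V)[None],cv2.INTER_CUBIC).reshape(len(xs),-1)
    return xs,m.mean(1)
if __name__=="__main__":
    for n in("top","scene","wrist"):
        c=cam(n)
        x,p=P(c,.061,-20,-13,138,148,1,.5); print(n,"jaw");print(*["%.1f:%.0f"%q for q in zip(x,p)])
        x,p=P(c,.061,-20,-13,118,128,1,.5); print("back",*["%.1f:%.0f"%q for q in zip(x,p)])
        x,p=P(c,.051,-31,-26,130,152,0,.5); print("blade",*["%.1f:%.0f"%q for q in zip(x,p)])
E
python3 prof.py
```

```text
top jaw
138.0:126 138.5:126 139.0:127 139.5:129 140.0:133 140.5:136 141.0:135 141.5:128 142.0:115 142.5:100 143.0:89 143.5:84 144.0:84 144.5:85 145.0:87 145.5:89 146.0:89 146.5:89 147.0:90 147.5:91
back 118.0:90 118.5:91 119.0:93 119.5:93 120.0:88 120.5:78 121.0:64 121.5:52 122.0:48 122.5:55 123.0:75 123.5:102 124.0:125 124.5:138 125.0:140 125.5:136 126.0:131 126.5:129 127.0:128 127.5:129
blade 130.0:102 130.5:105 131.0:104 131.5:92 132.0:66 132.5:37 133.0:24 133.5:42 134.0:82 134.5:123 135.0:146 135.5:147 136.0:135 136.5:128 137.0:131 137.5:137 138.0:134 138.5:119 139.0:97 139.5:72 140.0:56 140.5:52 141.0:62 141.5:82 142.0:107 142.5:130 143.0:146 143.5:148 144.0:141 144.5:135 145.0:134 145.5:137 146.0:133 146.5:117 147.0:97 147.5:82 148.0:78 148.5:85 149.0:94 149.5:99 150.0:101 150.5:102 151.0:103 151.5:104
scene jaw
138.0:128 138.5:129 139.0:129 139.5:129 140.0:127 140.5:124 141.0:121 141.5:117 142.0:113 142.5:106 143.0:97 143.5:89 144.0:81 144.5:73 145.0:64 145.5:55 146.0:49 146.5:44 147.0:41 147.5:38
back 118.0:74 118.5:75 119.0:75 119.5:76 120.0:78 120.5:81 121.0:84 121.5:87 122
[... 678 characters left out ...]
44.5:112 145.0:110 145.5:110 146.0:110 146.5:110 147.0:110 147.5:110
back 118.0:111 118.5:110 119.0:112 119.5:113 120.0:113 120.5:114 121.0:107 121.5:92 122.0:79 122.5:75 123.0:73 123.5:73 124.0:86 124.5:113 125.0:135 125.5:152 126.0:161 126.5:164 127.0:165 127.5:165
blade 130.0:88 130.5:82 131.0:82 131.5:81 132.0:82 132.5:101 133.0:133 133.5:156 134.0:166 134.5:170 135.0:170 135.5:170 136.0:172 136.5:172 137.0:172 137.5:165 138.0:139 138.5:107 139.0:86 139.5:82 140.0:83 140.5:83 141.0:83 141.5:82 142.0:82 142.5:82 143.0:103 143.5:139 144.0:161 144.5:172 145.0:174 145.5:171 146.0:160 146.5:152 147.0:148 147.5:147 148.0:146 148.5:146 149.0:147 149.5:149 150.0:150 150.5:150 151.0:150 151.5:151
```

Run:
```python
from prof import *
for n in("scene","top"):
    c=cam(n);x,p=P(c,.051,-30,-26,130,155,"rb",.5); print(n,*["%.1f:%.0f"%q for q in zip(x,p)])
    print({z:np.round(proj(c,[.421,-.113,z]),1).tolist() for z in(.051,)})
```

```text
scene 130.0:38 130.5:38 131.0:37 131.5:37 132.0:37 132.5:37 133.0:36 133.5:36 134.0:36 134.5:36 135.0:36 135.5:36 136.0:35 136.5:35 137.0:35 137.5:36 138.0:36 138.5:36 139.0:37 139.5:38 140.0:39 140.5:40 141.0:41 141.5:42 142.0:42 142.5:42 143.0:42 143.5:41 144.0:39 144.5:37 145.0:33 145.5:30 146.0:27 146.5:24 147.0:21 147.5:17 148.0:14 148.5:12 149.0:11 149.5:10 150.0:8 150.5:7 151.0:7 151.5:7 152.0:7 152.5:7 153.0:7 153.5:7 154.0:7 154.5:8
{0.051: [289.7, 149.7]}
top 130.0:0 130.5:-0 131.0:-1 131.5:0 132.0:1 132.5:-1 133.0:3 133.5:22 134.0:49 134.5:74 135.0:91 135.5:91 136.0:81 136.5:74 137.0:75 137.5:78 138.0:79 138.5:72 139.0:60 139.5:48 140.0:41 140.5:41 141.0:46 141.5:56 142.0:67 142.5:78 143.0:87 143.5:89 144.0:85 144.5:82 145.0:85 145.5:91 146.0:89 146.5:67 147.0:36 147.5:6 148.0:-12 148.5:-12 149.0:-5 149.5:-1 150.0:0 150.5:0 151.0:1 151.5:2 152.0:3 152.5:3 153.0:3 153.5:2 154.0:0 154.5:-0
{0.051: [352.3, 283.0]}
```

Call:
drive_tool(deltas=[[0, 35, 1, 0, 0], [0, 40, 1, 0, 0], [0, 40, 1, 0, 0], [0, 30, 1, 0, 0], [0, 0, 0, 0, 0], [0, 0, 0, 15, 0], [0, 0, 0, 12, 0], [0, 0, 0, 0, 0]])

```text
time_s: 17.2
tcp_pos: [0.5513, -0.1163, 0.0698]
tool_rot: [3.116, 0.269, 0.055]
force: [-0.0, -0.2, 0.7]
finger_gap: -0.001
```

```bash
python3 st.py; python3 jaw.py
```

```text
gauge x 14.6 y -5.3 z 69.8 t 17.20 [-0.  -0.2  0.7] [-2.8270e-01  4.1060e-01  1.7396e+00 -4.0000e-04  9.5350e-01  1.1158e+00] [ 0.034  0.017 -0.999]
jaw back 123.11 front 142.24 hi 162 lo 70
initial [ 82.61 101.81 117.71  48.36]
```

Call:
drive_tool(deltas=[[0, 16, 5, 5, 0], [0, 0, 0, 4, 0], [0, 0, 0, 4, 0], [0, 0, 0, 0, 0]])

```text
time_s: 17.65
tcp_pos: [0.5701, -0.1197, 0.0583]
tool_rot: [3.115, 0.268, 0.059]
force: [-0.1, 0.2, 0.5]
finger_gap: -0.002
```

```bash
python3 st.py; python3 jaw.py
```

```text
gauge x -3.5 y 0.8 z 58.3 t 17.65 [-0.1  0.2  0.5] [-2.7910e-01  4.4560e-01  1.7119e+00 -7.0000e-04  9.4370e-01  1.1207e+00] [ 0.036  0.018 -0.999]
jaw back 123.10 front 142.24 hi 165 lo 71
initial [ 82.61 101.81 117.71  48.36]
```

Call:
drive_tool(deltas=[[0, 0, 0, 3, 0], [0, 0, 0, 1.5, 0], [0, 0, 0, 0, 0]])

```text
time_s: 18.0
tcp_pos: [0.5704, -0.1198, 0.0548]
tool_rot: [3.114, 0.267, 0.061]
force: [0.0, 0.1, 3.1]
finger_gap: 0.001
```

```bash
python3 st.py; python3 jaw.py
```

```text
gauge x -3.7 y 1.0 z 54.8 t 18.00 [0.  0.1 3.1] [-2.7920e-01  4.4980e-01  1.7162e+00 -6.0000e-04  9.3390e-01  1.1207e+00] [ 0.037  0.019 -0.999]
jaw back 123.06 front 142.21 hi 165 lo 72
initial [ 82.61 101.81 117.71  48.36]
```

Call:
drive_tool(deltas=[[0, 0, 0, 1, 0], [0, -2, 0, 0.2, 0], [0, 0, 0, 0, 0]])

```text
time_s: 18.35
tcp_pos: [0.5697, -0.12, 0.0547]
tool_rot: [3.114, 0.267, 0.066]
force: [-1.0, 0.6, 3.6]
finger_gap: -0.005
```

```bash
python3 st.py; python3 jaw.py
```

```text
gauge x -2.9 y 1.1 z 54.7 t 18.35 [-1.   0.6  3.6] [-2.8050e-01  4.4780e-01  1.7206e+00  5.0000e-04  9.2840e-01  1.1190e+00] [ 0.041  0.019 -0.999]
jaw back 123.37 front 142.51 hi 164 lo 71
initial [ 82.61 101.81 117.71  48.36]
```

Moved +0.3 mm; one small bit more, then lift straight.

Call:
drive_tool(deltas=[[0, -1.5, 0, 0, 0], [0, 0, 0, 0, 0]])

```text
time_s: 18.6
tcp_pos: [0.5688, -0.1202, 0.0549]
tool_rot: [3.114, 0.267, 0.068]
force: [0.2, 1.5, 3.2]
finger_gap: -0.003
```

```bash
python3 st.py; python3 jaw.py
```

```text
gauge x -2.1 y 1.1 z 54.9 t 18.60 [0.2 1.5 3.2] [-2.8150e-01  4.4600e-01  1.7233e+00  1.1000e-03  9.2610e-01  1.1177e+00] [ 0.042  0.019 -0.999]
jaw back 123.67 front 142.80 hi 164 lo 71
initial [ 82.61 101.81 117.71  48.36]
```

Call:
drive_tool(deltas=[[0, 0, 0, -4, 0], [0, 0, 0, -10, 0], [0, 0, 0, -30, 0], [0, -35, -2, 0, 0], [0, -40, -3, 0, 0], [0, -40, -3, 0, 0], [0, -40, 0, 0, 0], [0, 0, 0, 0, 0], [0, 0, 0, 0, 0]])

```text
time_s: 19.55
tcp_pos: [0.4063, -0.1394, 0.0955]
tool_rot: [3.111, 0.27, 0.062]
force: [1.1, 0.5, 0.2]
finger_gap: 0.003
```

```bash
python3 st.py; python3 jaw.py; python3 prof.py
python3 - <<'E'
from h import *
w=cam("wrist")
cv2.imwrite("pics/w12.png",cv2.resize(w["image"][120:220,255:375,::-1],None,fx=6,fy=6,interpolation=2))
E
```

```text
gauge x 161.5 y -3.9 z 95.5 t 19.55 [1.1 0.5 0.2] [-0.4329  0.2134  1.9846  0.0054  0.9     0.9614] [ 0.038  0.021 -0.999]
jaw back 123.70 front 142.77 hi 123 lo 51
initial [ 82.61 101.81 117.71  48.36]
top jaw
138.0:124 138.5:124 139.0:125 139.5:126 140.0:129 140.5:132 141.0:136 141.5:138 142.0:132 142.5:117 143.0:97 143.5:82 144.0:76 144.5:79 145.0:86 145.5:90 146.0:90 146.5:89 147.0:91 147.5:93
back 118.0:90 118.5:90 119.0:90 119.5:91 120.0:92 120.5:94 121.0:89 121.5:72 122.0:48 122.5:30 123.0:31 123.5:58 124.0:96 124.5:128 125.0:142 125.5:141 126.0:134 126.5:130 127.0:128 127.5:128
blade 130.0:103 130.5:105 131.0:104 131.5:92 132.0:66 132.5:37 133.0:23 133.5:41 134.0:82 134.5:123 135.0:147 135.5:146 136.0:134 136.5:126 137.0:129 137.5:135 138.0:133 138.5:120 139.0:98 139.5:74 140.0:59 140.5:55 141.0:64 141.5:83 142.0:108 142.5:130 143.0:145 143.5:147 144.0:139 144.5:133 145.0:133 145.5:136 146.0:132 146.5:118 147.0:99 147.5:84 148.0:80 148.5:86 149.0:94 149.5:99 150.0:102 150.5:104 151.0:105 151.5:105
scene jaw
138.0:128 138.5:128 139.0:128 139.5:128 140.0:126 140.5:123 141.0:120
[... 877 characters left out ...]
 144.5:138 145.0:120 145.5:112 146.0:111 146.5:110 147.0:110 147.5:111
back 118.0:111 118.5:111 119.0:112 119.5:114 120.0:115 120.5:115 121.0:109 121.5:96 122.0:83 122.5:77 123.0:75 123.5:74 124.0:75 124.5:85 125.0:113 125.5:135 126.0:152 126.5:163 127.0:166 127.5:166
blade 130.0:82 130.5:83 131.0:82 131.5:81 132.0:96 132.5:130 133.0:154 133.5:168 134.0:172 134.5:172 135.0:172 135.5:172 136.0:173 136.5:173 137.0:172 137.5:146 138.0:108 138.5:86 139.0:83 139.5:83 140.0:83 140.5:83 141.0:83 141.5:83 142.0:83 142.5:87 143.0:106 143.5:139 144.0:165 144.5:172 145.0:174 145.5:168 146.0:159 146.5:153 147.0:148 147.5:147 148.0:148 148.5:150 149.0:151 149.5:151 150.0:152 150.5:152 151.0:152 151.5:151
```

View pics/w12.png

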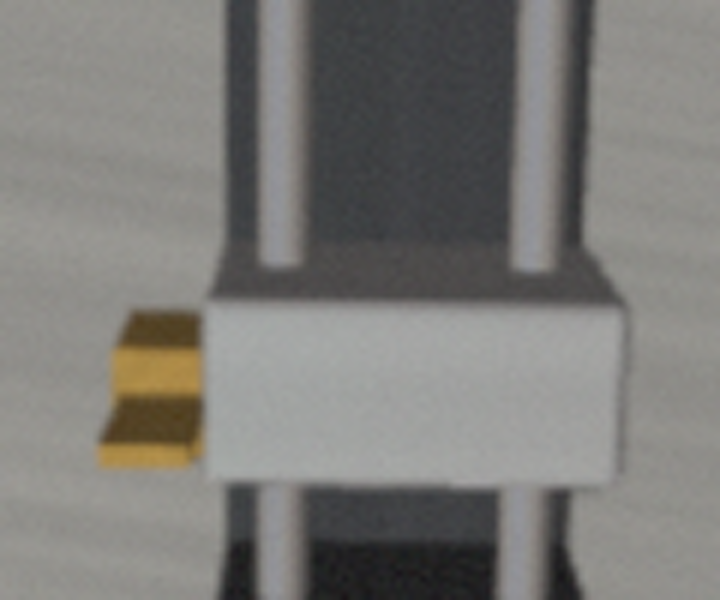

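Call:
drive_tool(deltas=[[0, 0, 0, -30, 0], [0, 0, 0, -30, 0], [0, 0, 0, 0, 0]])

```text
time_s: 20.1
tcp_pos: [0.4081, -0.1383, 0.1559]
tool_rot: [3.112, 0.277, 0.059]
force: [1.5, -0.1, 0.8]
finger_gap: 0.001
```

```bash
python3 st.py; python3 jaw.py
python3 - <<'E'
from h import *
t=cam("top");a=cv2.imread("pics/top0.png")
cv2.imwrite("pics/t13.png",np.vstack([a[90:320,200:480],t["image"][90:320,200:480,::-1]]))
print(r.sign_off())
E
```

```text
gauge x 159.5 y -4.8 z 155.9 t 20.10 [ 1.5 -0.1  0.8] [-0.429   0.134   1.8924  0.0052  1.0742  0.9621] [ 0.036  0.02  -0.999]
jaw back 123.71 front 142.77 hi 124 lo 52
initial [ 82.61 101.81 117.71  48.36]
the job is handed in; nothing more can be done
None
```

View pics/t13.png

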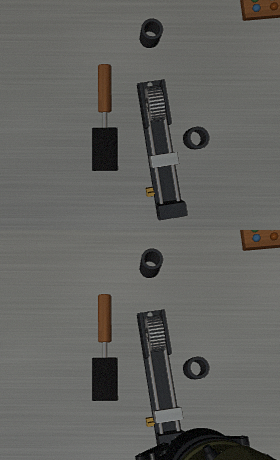

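I rolled the wheel with the closed fingertip, using light strokes of about 3–5 N, until the jaw had closed about 41 mm. I then lifted the finger clear and handed the job in at about 20 s.

- **Alignment:** The wrist and top cameras put the jaw's closing face within about 0.4 mm of the blade's middle plane. The coarser scene camera disagreed, suggesting the jaw is 0.5–1 mm short. I trusted the wrist and top cameras.
- **Final state:** The jaw held its position after the finger was lifted. In the last top picture the sleeves and paddle are where they started.
- **Disagreements with the task text:**
  - The gauge's yaw measured about -2.99 rad, not 1.2 to 2.1.
  - The closed fingertip touched the wheel about 25 mm above the reported TCP, so I found contact by force and images.
- **One weak stroke:** One stroke moved the jaw only half as far as the others. Either the finger slipped or the lift dragged the jaw back a little. Later strokes made up the distance.

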